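Find the stamped tote and send it to dispatch

ROBOT

A 6-joint arm with a two-finger parallel gripper is mounted at the origin on the work surface. World frame = base frame: x ahead of the robot, y to its left, z up, the work surface at z = 0. Lengths are in m, angles in rad, forces in N, time in s.
With the tool pointing down it reaches from about 0.35 to 0.775 m from the base axis. Payload 7.3 kg.
Tool frame: the origin (TCP) lies at the centre of the arm's flange, where the gripper is bolted on; the fingertips stand 178 mm ahead of it and the grasp point (between the pads) lies 159 mm ahead of it; z points along the fingers, y is the line along which they close (so a half turn about z gives the same grasp; the last joint's range is limited). The gripper opens to 92 mm and grips with 3 to 60 N. Pads are 19 mm wide; open, the fingers measure 130 mm over their backs; the gripper's body (75 mm by 190 mm) begins 47 mm behind the grasp point.
Start: joints at [-1.334, 0.342, 1.524, -0, 1.275, -0.146], TCP at [0.196, -0.487, 0.405] pointing down, gripper open.
Joint ranges: [-2.53, 2.53], [-0.77, 2.02], [0.04, 2.7], [-1, 4.14], [0.28, 2.66], [-3.11, 3.11]. Speed limits (rad/s): [2.57, 2.57, 3.14, 3.14, 3.14, 3.14].

INTERFACE

Orientations are given as [roll, pitch, yaw] about the fixed x, y, z axes, in that order (R = Rz(yaw) Ry(pitch) Rx(roll)).
In Python, from cell import telemetry, vision, ticket gives the robot as it stands.
- The arm moves only by the shell command python3 -m crank 'ROWS' [FORCE]. ROWS is JSON, a list of rows, each a list of 5 numbers: the gripper command: -1 is shut, 1 is fully open, values between are in proportion, then the shift along the tool's x, y, z in mm, then the turn about the tool's z in rad. In form: [[fingers, dx, dy, dz, roll], ...]. A call has 1 to 12 rows; each row is the pose to reach, as a shift and turn from the pose commanded when the call began, along the tool's axes at that moment; what a row does not reach only later rows make up. A row lasts 1/12 s, in which the tool goes at most 41.7 mm and 7.16 degrees, less where a joint would pass 70% of its speed; a pose out of reach is approached as far as the arm can. A call with a gripper value outside its range is refused whole. The fingers move at their own pace and stop on an object; FORCE is the grip in N (left out, the last holds). Time passes only in rows, so rows that repeat a pose let the fingers close. It gives the time, the measured TCP pose, the force, the opening and the grip force at its end, in the units of the state.
- telemetry.observe(): the state, without advancing time (a new reading comes with each control period).
- vision.read_camera(name): name is "scene" or "top" or "wrist"; returns (picture, depth): 420x560x3 uint8, red, green, blue; 420x560 float32, m along the optical axis (not along the pixel's ray), 0 where there is no reading.
- vision.get_calibration(name): a dict with "camera_matrix" (3x3 intrinsics, pixels), "rvec" (rotation vector, rad) and "tvec" (3), from world to camera coordinates, as OpenCV has them. Camera axes: x right, y down, z forward; pixel columns grow to the right and rows downward; lengths in m; the calibration is good to about 2 mm. The wrist camera is an equidistant fisheye: a pixel r from the principal point sees the ray r / f radians off the axis. A picture is of the moment at which its call begins: read the wrist's pose just before it. get_calibration takes no time and is no camera call; for the wrist camera it gives the pose at the moment of the call.
- ticket.hand_in(): hands the job in; it is judged then, once.
The state is a dict: "time": time; "qpos": joint angles; "qvel": joint speeds; "joint_efforts": joint torques, N m; "tool_pos": TCP position; "tool_rot": TCP orientation; "contact_force": force on the tool from outside, world axes, zero at the start; "torque": the same for the moment, N m; "opening": finger opening in m; "grip_force": force on a finger pad.
Only numpy, scipy, OpenCV 4.12 (cv2) and the standard library are available. Lean on these libraries where they do the work, as an engineer would, in place of code of your own. Each camera call takes 0.05 s, during which the arm holds its last target. There are 200 camera calls.

TASK

One of the two blue totes beside the low tipping board has a round stamp under its base. Without picking either one up, push the left tote over towards the robot so that it lies on the board with its base facing away, leave it so for a second to look at the base, and push it back up onto its base; then do the same with the right one (left and right as seen from the robot). Then push the stamped tote, standing, away from the robot until all of it is just past the dispatch line, on the mat, and leave the other standing where it was and everything else undisturbed.

Things in the scene. Friction and masses are not known exactly. Their poses are not given: they have to be found in the camera images.
- crate_a: blue tote, one of two alike from above: 70 mm deep (x), 130 wide (y), 80 high, 4 mm walls, inner floor at 8 mm, open, empty, 0.3 kg. Origin: centre of the underside; z out of the open top. Its near side (own -x) stands 2 to 12 mm from the board. Pushed high on its far side (2 N, fingertips following its arc) it catches on the board and tips; beyond about 0.9 rad it drops flat onto it. The rim of its then upper wall pushed away and up in an arc (2 N), it falls back on its base
- crate_b: blue tote, one of two alike from above: 70 mm deep (x), 130 wide (y), 80 high, 4 mm walls, inner floor at 8 mm, open, empty, 0.3 kg. Origin: centre of the underside; z out of the open top. Its near side (own -x) stands 2 to 12 mm from the board. Pushed high on its far side (2 N, fingertips following its arc) it catches on the board and tips; beyond about 0.9 rad it drops flat onto it. The rim of its then upper wall pushed away and up in an arc (2 N), it falls back on its base
- stamp (a point): centre of the round stamp (60 mm across, a pale ring with a cross in it) on the underside of one of the totes, at the middle of its base, 3 mm above its origin; only that tote has one, the other's underside is plain blue. It is seen only when the tote is tipped, from the far side of the counter
- board: fixed flat grey tipping board with a rubber top on the counter, between the robot and the totes: 420 mm long (y), 120 mm deep, 3 mm thick. Origin on the counter at the middle of its far edge, which the totes catch on; y along that edge to the left, x away to the totes. The left tote is at +y, the right at -y
- line: the dispatch line: a flat dark metal strip on the counter, 12 mm wide, 500 mm long, beyond the totes, with a flat grey mat 140 mm deep behind it; both are flush to slide over. Origin at the middle of the strip; its x points away over the mat, its y along the strip to the left
- pill_bottle: amber pill jar, 44 mm across, 85 mm high, between the totes; origin under its centre. To be left alone
- carton: white medicine carton with a green band, 90 x 45 x 60 mm, left of the totes; origin under its centre. To be left alone
- syrup_bottle: amber bottle, 54 mm across, 130 mm high, right of the totes; origin under its centre. To be left alone
- label_roll: roll of white labels, 70 mm across, 50 mm high, far left; origin under its centre. To be left alone
- spatula: tablet spatula 170 mm long lying on the counter near left; origin under its middle. To be left alone
- measure_cup: white measuring cup, 52 mm across, 60 mm high, far right; origin under its centre. To be left alone
- scanner: hand scanner lying on the counter near right, about 170 x 50 x 30 mm; origin under its middle. To be left alone
There are look-alikes about, which are no part of the job. What is shaped like the crate_a but red is not meant.

How it is judged:
On the way, in this order (a step that is already met when the one before it is completed fails the run):
1. the left tote lies tipped over on the board (over 1.3 rad, its base within 50 mm of the board's edge) for half a second, the right one standing (((angle between crate_a's own z axis and vertical above 1.3 rad and y of crate_a in the frame of board above 0 m and x of crate_a in the frame of board below 0.05 m and angle between crate_b's own z axis and vertical below 0.15 rad) or (angle between crate_b's own z axis and vertical above 1.3 rad and y of crate_b in the frame of board above 0 m and x of crate_b in the frame of board below 0.05 m and angle between crate_a's own z axis and vertical below 0.15 rad))), for 0.5 s.
2. then the right tote lies so for half a second, the left one standing again (((angle between crate_a's own z axis and vertical above 1.3 rad and y of crate_a in the frame of board below 0 m and x of crate_a in the frame of board below 0.05 m and angle between crate_b's own z axis and vertical below 0.15 rad) or (angle between crate_b's own z axis and vertical above 1.3 rad and y of crate_b in the frame of board below 0 m and x of crate_b in the frame of board below 0.05 m and angle between crate_a's own z axis and vertical below 0.15 rad))), for 0.5 s.
3. then the stamped tote, standing flat, is past the dispatch line (x of crate_a in the frame of line above 0.038 m and angle between crate_a's own z axis and vertical below 0.1 rad), for 0.2 s.
At the end, for the whole second after the job is handed in: The stamped tote stands flat and at rest, its centre 38 to 120 mm beyond the middle of the dispatch line; the other stands flat and at rest within 60 mm of its start, its centre 20 to 85 mm beyond the board's edge; no bystander moved over 30 mm (x of crate_a in the frame of line between 0.038 and 0.12 m and y of crate_a in the frame of line between -0.25 and 0.25 m and angle between each of crate_a, crate_b's own z axis and vertical below 0.06 rad and x of crate_b in the frame of board between 0.02 and 0.085 m and linear speed of each of crate_a, crate_b below 0.01 m/s and distance of crate_b from where it was at the start of the episode below 0.06 m); the robot touches nothing.
It fails at once if a tote is picked up off the counter (((angle between crate_a's own z axis and vertical below 0.15 rad and height (world z) of crate_a above 0.02 m) or height (world z) of crate_a above 0.075 m) or ((angle between crate_b's own z axis and vertical below 0.15 rad and height (world z) of crate_b above 0.02 m) or height (world z) of crate_b above 0.075 m)).
It fails at once if the unstamped tote is pushed to the dispatch line (x of crate_b in the frame of line above -0.01 m).
It fails at once if a bystander is moved by more than 30 mm or knocked over (distance of any of pill_bottle, carton, syrup_bottle, label_roll, spatula, measure_cup, scanner from where it was at the start of the episode above 0.03 m or angle between any of pill_bottle, syrup_bottle, measure_cup's own z axis and vertical above 0.5 rad).
It also fails if it takes over 69 s, if anything falls off the work surface, if the arm or the gripper's body presses on something with over 40 N, if the wrist force passes 120 N, or if a joint passes its speed limit or range.

## Working session

There is one attempt and no reset: what is moved stays moved. The work goes in short steps, Python scripts to look and compute and a shell command to move; the robot and the scene stay as the last step left them, time stands still between calls to the robot, and variables do not carry over. Pictures are saved under pics/ and viewed, at most 10 in all, crops included, and the job is handed in when it is done.

```bash
mkdir -p pics; ls; cat > h.py <<'E'
import numpy as np, cv2
from cell import telemetry, vision, ticket
def cam(n):
    c=vision.get_calibration(n); im,d=vision.read_camera(n)
    K=np.array(c["camera_matrix"]);R=cv2.Rodrigues(np.array(c["rvec"],float))[0];t=np.array(c["tvec"],float).ravel()
    return im,d,K,R,t
def cloud(d,K,R,t):
    v,u=np.mgrid[:d.shape[0],:d.shape[1]]
    P=np.stack([(u-K[0,2])/K[0,0]*d,(v-K[1,2])/K[1,1]*d,d],-1)
    W=(P-t)@R; W[d<=0]=np.nan
    return W
def save(n,im): cv2.imwrite("pics/"+n,im[:,:,::-1])
E
python3 - <<'E'
from h import *
for n in ("top","scene"):
    im,d,K,R,t=cam(n); save(n+"0.png",im); np.savez(n+"0.npz",im=im,d=d,K=K,R=R,t=t); print(n,-R.T@t,R[2])
s=telemetry.observe(); print({k:np.round(v,3).tolist() for k,v in s.items()})
E
```

```text
pics
top [ 0.35335467 -0.02079716  1.55102055] [ 0.11186302  0.00229969 -0.99372098]
scene [ 1.46818065 -0.64258225  1.12613016] [-0.60578245  0.40374083 -0.68558075]
{'time': 0.1, 'qpos': [-1.334, 0.343, 1.525, -0.0, 1.275, -0.146], 'qvel': [0.001, 0.001, -0.003, -0.0, -0.001, 0.001], 'joint_efforts': [0.001, -43.2, -24.469, 0.072, 0.053, -0.0], 'tool_pos': [0.196, -0.487, 0.404], 'tool_rot': [-3.14, -0.0, 0.383], 'contact_force': [-0.074, 0.561, -0.986], 'torque': [-0.012, 0.01, -0.046], 'grip_force': 0.0, 'opening': 0.092}
```

View pics/top0.png

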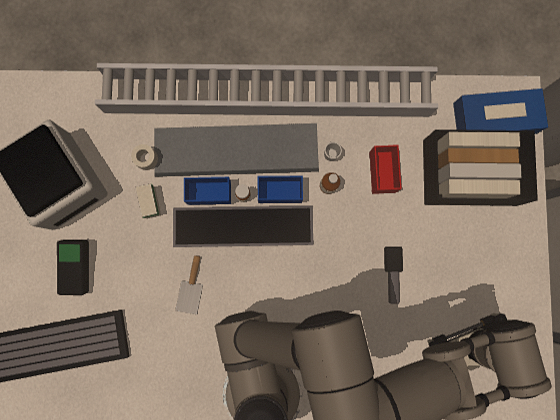

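View pics/scene0.png

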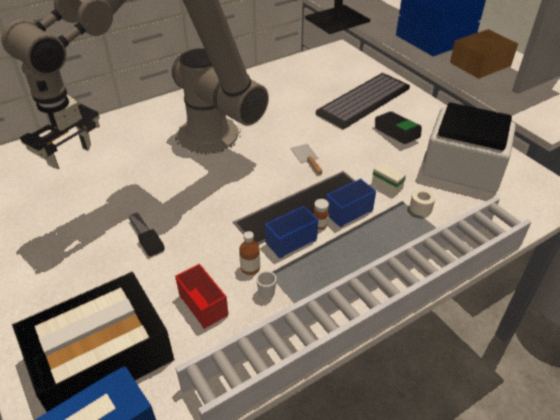

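The top view shows totes at about (207,190) and (280,189), the pill jar at (243,189) between them, the board at (243,226), and the mat at (237,149) with the line along its lower edge near row 175. The scene camera sees the far sides of the totes, so it will show the tipped bases.

```bash
python3 - <<'E'
from h import *
z=np.load("top0.npz"); im,d,K,R,t=[z[k] for k in("im","d","K","R","t")]
W=cloud(d,K,R,t)
hsv=cv2.cvtColor(im,cv2.COLOR_RGB2HSV)
blue=cv2.inRange(hsv,(105,120,40),(130,255,255))
n,l,st,c=cv2.connectedComponentsWithStats(blue)
for i in range(1,n):
    x,y,w,h,a=st[i]
    if a>400:
        # rim points
        m=(l==i)&(W[...,2]>0.07)&(W[...,2]<0.095); p=W[m]
        r=cv2.minAreaRect(p[:,:2].astype(np.float32)*1000); print(st[i],len(p),r,np.median(p[:,2]) , p.min(0),p.max(0))
def ray(u,v,z=0.0):
    q=R.T@np.array([(u-K[0,2])/K[0,0],(v-K[1,2])/K[1,1],1]); o=-R.T@t
    return o+q*(z-o[2])/q[2]
g=hsv[...,2]
for nm,cols in (("col",(190,207,225,262,280,295)),):
    for u in cols:
        print(u,[int(v) for v in g[118:255,u]][::1] if u in(207,) else "")
for nm,u,v,zz in [("brdTL",174,209,0),("brdTR",312,206,0),("brdBL",175,246,0),("brdBR",312,243,0),("lineL",155,176,0),("lineR",318,172,0),("matTL",155,129,0),("matTR",317,124,0),("pill",243,188,.085),("syr",331,180,.1),("cart",149,200,.06),("roll",146,157,.05),("cup",333,151,.06)]:
    print(nm,np.round(ray(u,v,zz),3))
# low-height obstacle components
m=((W[...,2]>0.015)&(W[...,0]>0.35)&(W[...,0]<0.9)&(abs(W[...,1])<0.35)).astype(np.uint8)
n,l,st,c=cv2.connectedComponentsWithStats(m)
for i in range(1,n):
    if st[i][4]>40:
        p=W[l==i]; print(st[i],np.round(np.r_[p.min(0),p.max(0)],3))
E
```

```text
[ 462   89   86   41 2400] 2301 ((828.07958984375, -702.3240356445312), (119.44242858886719, 243.15223693847656), 5.917436122894287) 0.07639880616339015 [ 0.77145811 -0.82714773  0.07000105] [ 0.89858783 -0.57918685  0.08676117]
[ 184  177   47   28 1005] 179 ((585.98828125, 166.3452606201172), (68.35638427734375, 128.3816375732422), 2.0449109077453613) 0.07831951610105145 [0.55135532 0.10237183 0.07025502] [0.6224097  0.23061879 0.08834464]
[ 258  176   45   27 1033] 183 ((592.9909057617188, -46.60862731933594), (68.27763366699219, 127.15078735351562), 1.0405864715576172) 0.07937420147206486 [ 0.55841475 -0.11026385  0.07036942] [0.62786339 0.01732211 0.08622946]
190 
207 [173, 171, 173, 172, 171, 172, 173, 182, 135, 93, 100, 98, 98, 101, 103, 100, 100, 100, 98, 98, 102, 100, 98, 97, 99, 101, 99, 98, 97, 101, 99, 99, 100, 100, 101, 99, 97, 96, 99, 100, 100, 101, 100, 99, 104, 100, 101, 101, 97, 96, 93, 97, 99, 79, 59, 57, 55, 163, 174, 124, 79, 48, 54, 49, 68, 102, 112, 110, 107, 110, 110, 108, 109, 109, 109, 109, 110, 111, 112, 109, 110, 110, 106, 79, 53, 51, 59, 159, 179, 127, 92,
[... 497 characters left out ...]
 0.334 0.06 ]
roll [0.684 0.35  0.05 ]
cup [ 0.707 -0.201  0.06 ]
[ 145   81  241   34 4819] [ 0.829 -0.35   0.015  0.9    0.35   0.1  ]
[324 141  18  19 181] [ 0.685 -0.225  0.016  0.737 -0.175  0.07 ]
[146 145  11  24 165] [0.658 0.325 0.015 0.72  0.35  0.055]
[370 145  16  48 356] [ 0.591 -0.35   0.015  0.722 -0.317  0.089]
[320 172  20  21 335] [ 0.588 -0.216  0.015  0.64  -0.165  0.137]
[258 175  45  28 533] [ 0.557 -0.11   0.015  0.631  0.017  0.086]
[184 176  47  28 585] [0.55  0.101 0.015 0.625 0.231 0.088]
[143 183  17  35 425] [0.509 0.309 0.016 0.607 0.35  0.068]
[235 184  16  18 218] [0.56  0.041 0.015 0.602 0.084 0.094]
[191 255   9  17  84] [0.351 0.19  0.015 0.398 0.212 0.03 ]
```

```bash
python3 - <<'E'
import cv2
im=cv2.imread("pics/top0.png")[110:260,130:350]
cv2.imwrite("pics/topc.png",cv2.resize(im,None,fx=3.6,fy=3.6,interpolation=cv2.INTER_CUBIC))
E
```

```text
(no output)
```

View pics/topc.png

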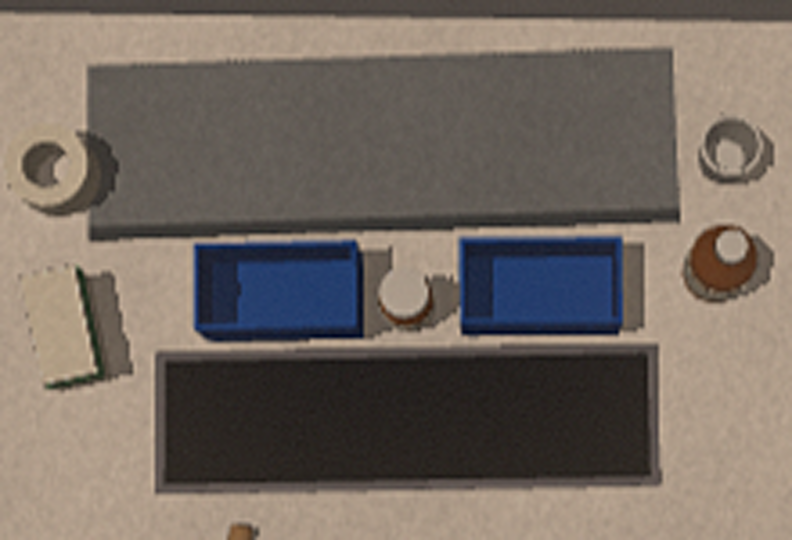

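The crop confirms left tote centre (0.586, 0.166), right tote centre (0.593, -0.047) and board edge through (0.544, 0.06) at yaw about 0.036. Near edge of the line strip passes through (0.646, 0.085). I'll move to behind the left tote.

```bash
python3 -m crank '[[0.3,33,-22,0,0.03],[0.3,66,-44,0,0.06],[0.3,99,-66,0,0.09],[0.3,132,-88,0,0.12],[0.3,165,-110,0,0.15],[0.3,198,-132,0,0.18],[0.3,231,-154,0,0.21],[0.3,264,-176,0,0.24],[0.3,297,-198,0,0.27],[0.3,330,-220,0,0.3],[0.3,363,-242,0,0.33],[0.3,396,-264,0,0.347]]' 10
```

```text
time: 1.1
tool_pos: [0.4655, -0.0922, 0.4046]
tool_rot: [3.142, 0.0, 0.034]
contact_force: [0.7, -0.1, -0.7]
opening: 0.0596
grip_force: 0.0
```

```bash
python3 -m crank '[[0.3,24,-32,0,0],[0.3,48,-64,0,0],[0.3,72,-96,0,0],[0.3,96,-127,0,0],[0.3,120,-159,0,0],[0.3,144,-191,0,0],[0.3,168,-222,0,0],[0.3,192,-254,0,0],[0.3,192,-254,40,0],[0.3,192,-254,80,0],[0.3,192,-254,120,0],[0.3,192,-254,160,0]]'; python3 - <<'E'
from h import *
print(telemetry.observe()["tool_pos"])
im,d,K,R,t=cam("scene"); save("scene1.png",im)
E
```

```text
time: 2.1
tool_pos: [0.6472, 0.1669, 0.2424]
tool_rot: [3.141, 0.001, 0.037]
contact_force: [1.0, -0.6, 0.4]
opening: 0.0596
grip_force: 0.0
[0.64721518 0.16691419 0.24241571]
```

View pics/scene1.png

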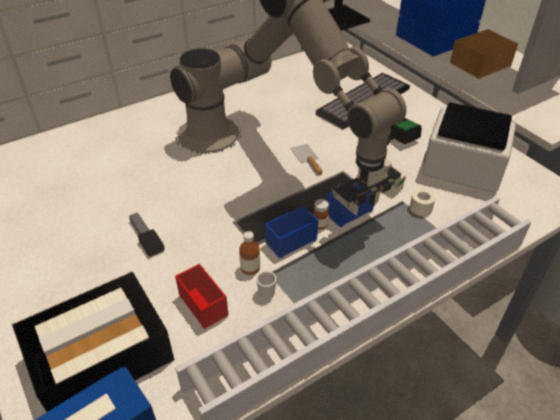

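The gripper now stands just beyond the left tote at about (365,185), with its fingers behind the far wall. Next I slide the tote to the board and tip it along its arc.

```bash
python3 -m crank '[[0.3,-6,0,0,0],[0.3,-12,0,0,0],[0.3,-17,0,0,0],[0.3,-22,0,0,0],[0.3,-28,0,0,0],[0.3,-34,0,-6,0],[0.3,-40,0,-11,0],[0.3,-47,0,-16,0],[0.3,-54,0,-20,0],[0.3,-62,0,-23,0],[0.3,-70,0,-26,0],[0.3,-78,0,-28,0]]'; python3 -m crank '[[0.3,-8,0,-2,0],[0.3,-16,0,-2,0],[0.3,-24,0,-2,0],[0.3,-32,0,-1,0],[0.3,-41,0,0,0],[0.3,-46,0,0,0],[0.3,-46,0,0,0],[0.3,-46,0,-30,0],[0.3,-46,0,-70,0],[0.3,-46,0,-110,0]]'; python3 - <<'E'
from h import *
im,d,K,R,t=cam("scene"); save("scene2.png",im[130:290,200:440].repeat(3,0).repeat(3,1))
W=cloud(d,K,R,t); hsv=cv2.cvtColor(im,cv2.COLOR_RGB2HSV); b=cv2.inRange(hsv,(105,100,30),(130,255,255))>0
for m in (b&(W[...,1]>.07)&(W[...,1]<.27),b&(W[...,1]>-.14)&(W[...,1]<.04)):
    p=W[m&(W[...,0]<.75)&(W[...,0]>.4)&(W[...,2]<.15)]; print(len(p),np.percentile(p,[1,99],axis=0).round(3))
E
```

```text
time: 3.15
tool_pos: [0.5686, 0.1637, 0.2728]
tool_rot: [3.141, 0.001, 0.036]
contact_force: [-0.4, -0.2, -0.5]
opening: 0.0594
grip_force: 0.1
time: 3.98
tool_pos: [0.5237, 0.162, 0.3832]
tool_rot: [3.141, 0.002, 0.036]
contact_force: [2.0, 0.8, -0.7]
opening: 0.06
grip_force: 0.0
1275 [[0.476 0.102 0.011]
 [0.553 0.228 0.081]]
1764 [[ 0.557 -0.107  0.009]
 [ 0.632  0.023  0.085]]
```

View pics/scene2.png

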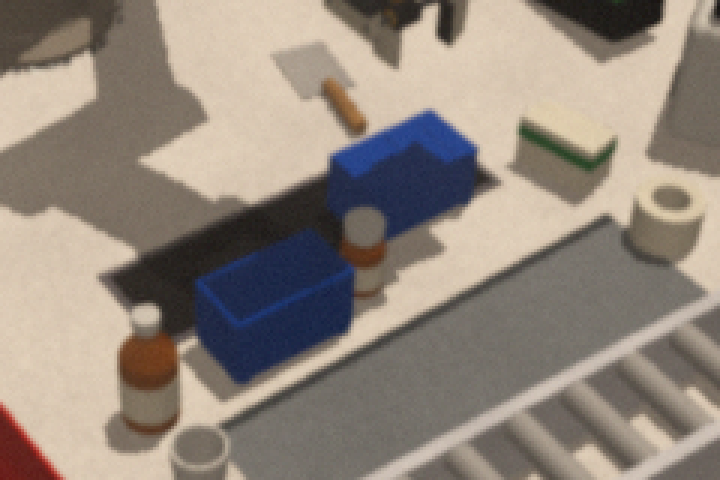

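The left tote lies flat on the board at about (400,175), and its base is plain blue with no ring. Now I push it back up by its upper rim.

```bash
python3 -m crank '[[0.3,-25,0,0,0],[0.3,-50,0,0,0],[0.3,-75,0,0,0],[0.3,-75,0,40,0],[0.3,-75,0,80,0],[0.3,-75,0,115,0],[0.3,-75,0,150,0],[0.3,-71,0,150,0],[0.3,-67,0,150,0],[0.3,-63,0,150,0],[0.3,-63,0,150,0]]'; python3 -m crank '[[0.3,7,0,-5,0],[0.3,14,0,-10,0],[0.3,21,0,-15,0],[0.3,29,0,-20,0],[0.3,37,0,-24,0],[0.3,46,0,-27,0],[0.3,55,0,-29,0],[0.3,64,0,-31,0],[0.3,73,0,-31,0],[0.3,82,0,-31,0],[0.3,91,0,-31,0],[0.3,101,0,-31,0]]';  python3 -m crank '[[0.3,9,0,0,0],[0.3,17,0,0,0],[0.3,17,0,0,0],[0.3,17,0,0,0],[0.3,17,0,-40,0],[0.3,17,0,-80,0],[0.3,17,0,-110,0]]'; cat > blue.py <<'E'
from h import *
im,d,K,R,t=cam("scene"); np.save("sc.npy",im)
W=cloud(d,K,R,t); hsv=cv2.cvtColor(im,cv2.COLOR_RGB2HSV); b=cv2.inRange(hsv,(105,100,30),(130,255,255))>0
for m in (b&(W[...,1]>.07)&(W[...,1]<.27),b&(W[...,1]>-.14)&(W[...,1]<.04)):
    p=W[m&(W[...,0]<.85)&(W[...,0]>.4)&(W[...,2]<.15)]; print(len(p),np.percentile(p,[1,99],axis=0).round(3))
E
python3 blue.py
```

```text
time: 4.95
tool_pos: [0.4625, 0.16, 0.2349]
tool_rot: [-3.141, -0.005, 0.036]
contact_force: [-0.0, -0.5, -0.5]
opening: 0.0598
grip_force: 0.2
time: 5.95
tool_pos: [0.5629, 0.1634, 0.265]
tool_rot: [-3.141, -0.003, 0.036]
contact_force: [0.2, -0.2, -0.2]
opening: 0.0595
grip_force: 0.0
time: 6.53
tool_pos: [0.5784, 0.1641, 0.3766]
tool_rot: [-3.141, -0.002, 0.036]
contact_force: [0.7, -0.4, 0.3]
opening: 0.0596
grip_force: 0.0
1496 [[0.55  0.106 0.008]
 [0.626 0.237 0.086]]
1780 [[ 0.557 -0.107  0.008]
 [ 0.632  0.023  0.085]]
```

Left tote is upright in its old place. Same again for the right one.

```bash
python3 -m crank '[[0.3,12,36,0,0],[0.3,24,72,0,0],[0.3,36,108,0,0],[0.3,48,144,0,0],[0.3,60,180,0,0],[0.3,70,212,0,0],[0.3,70,212,0,0],[0.3,70,212,35,0],[0.3,70,212,70,0],[0.3,70,212,105,0],[0.3,70,212,134,0],[0.3,70,212,134,0]]'; python3 -m crank '[[0.3,-6,0,0,0],[0.3,-12,0,0,0],[0.3,-17,0,0,0],[0.3,-22,0,0,0],[0.3,-28,0,0,0],[0.3,-34,0,-6,0],[0.3,-40,0,-11,0],[0.3,-47,0,-16,0],[0.3,-54,0,-20,0],[0.3,-62,0,-23,0],[0.3,-70,0,-26,0],[0.3,-78,0,-28,0]]'; python3 -m crank '[[0.3,-8,0,-2,0],[0.3,-16,0,-2,0],[0.3,-24,0,-2,0],[0.3,-32,0,-1,0],[0.3,-41,0,0,0],[0.3,-46,0,0,0],[0.3,-46,0,0,0],[0.3,-46,0,-30,0],[0.3,-46,0,-70,0],[0.3,-46,0,-110,0]]'; python3 blue.py; python3 -c "
from h import *
save('scene3.png',np.load('sc.npy')[130:290,200:440].repeat(3,0).repeat(3,1))"
```

```text
time: 7.58
tool_pos: [0.6537, -0.0445, 0.2329]
tool_rot: [-3.139, 0.012, 0.036]
contact_force: [-0.5, 0.2, -0.7]
opening: 0.0593
grip_force: 0.0
time: 8.58
tool_pos: [0.5774, -0.0481, 0.2687]
tool_rot: [3.141, -0.001, 0.036]
contact_force: [0.9, 0.0, 6.0]
opening: 0.0596
grip_force: 2.1
time: 9.42
tool_pos: [0.5321, -0.0497, 0.3779]
tool_rot: [-3.141, 0.003, 0.036]
contact_force: [0.5, -0.7, 1.1]
opening: 0.0596
grip_force: 0.0
1479 [[0.55  0.106 0.008]
 [0.626 0.237 0.086]]
1401 [[ 0.476 -0.11   0.009]
 [ 0.554  0.019  0.08 ]]
```

View pics/scene3.png

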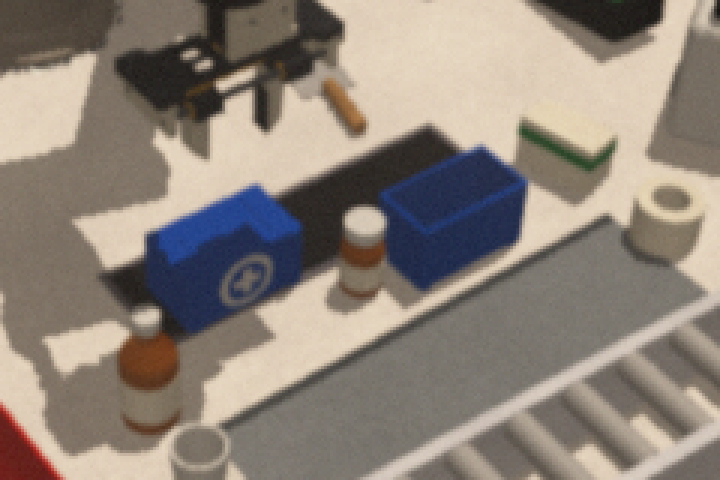

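The right tote lies on the board and shows the pale ring with a cross at about (246,280), so the right tote is stamped. I push it back up.

```bash
python3 -m crank '[[0.3,-27,0,0,0],[0.3,-54,0,0,0],[0.3,-82,0,0,0],[0.3,-82,0,40,0],[0.3,-82,0,80,0],[0.3,-82,0,115,0],[0.3,-82,0,145,0],[0.3,-78,0,145,0],[0.3,-74,0,145,0],[0.3,-70,0,145,0],[0.3,-70,0,145,0]]'; python3 -m crank '[[0.3,7,0,-5,0],[0.3,14,0,-10,0],[0.3,21,0,-15,0],[0.3,29,0,-20,0],[0.3,37,0,-24,0],[0.3,46,0,-27,0],[0.3,55,0,-29,0],[0.3,64,0,-31,0],[0.3,73,0,-31,0],[0.3,82,0,-31,0],[0.3,91,0,-31,0],[0.3,101,0,-31,0]]';  python3 -m crank '[[0.3,9,0,0,0],[0.3,17,0,0,0],[0.3,17,0,0,0],[0.3,17,0,0,0],[0.3,17,0,-40,0],[0.3,17,0,-80,0],[0.3,17,0,-110,0]]'; python3 blue.py
```

```text
time: 10.38
tool_pos: [0.464, -0.0525, 0.2345]
tool_rot: [3.14, -0.004, 0.036]
contact_force: [-0.4, -0.1, -0.2]
opening: 0.06
grip_force: 0.2
time: 11.38
tool_pos: [0.5646, -0.0485, 0.265]
tool_rot: [3.141, -0.003, 0.036]
contact_force: [-0.4, 0.3, -0.6]
opening: 0.0599
grip_force: 0.0
time: 11.97
tool_pos: [0.58, -0.048, 0.3766]
tool_rot: [3.141, -0.002, 0.036]
contact_force: [0.8, -0.5, 0.7]
opening: 0.0595
grip_force: 0.0
1492 [[0.548 0.105 0.008]
 [0.626 0.236 0.086]]
1781 [[ 0.551 -0.107  0.008]
 [ 0.627  0.022  0.086]]
```

```bash
python3 -m crank '[[0.3,-20,0,0,0],[0.3,-40,0,0,0],[0.3,-57,0,0,0],[0.3,-57,0,40,0],[0.3,-57,0,80,0],[0.3,-57,0,120,0],[0.3,-57,0,160,0],[0.3,-57,0,160,0]]'; python3 -m crank '[[0.3,6,0,0,0],[0.3,12,0,0,0],[0.3,17,0,0,0],[0.3,22,0,0,0],[0.3,28,0,0,0],[0.3,35,0,0,0],[0.3,42,0,0,0],[0.3,49,0,0,0],[0.3,56,0,0,0],[0.3,63,0,0,0],[0.3,70,0,0,0],[0.3,77,0,0,0]]'; python3 -m crank '[[0.3,7,0,0,0],[0.3,14,0,0,0],[0.3,21,0,0,0],[0.3,28,0,0,0],[0.3,35,0,0,0],[0.3,42,0,0,0],[0.3,49,0,0,0],[0.3,55,0,0,0],[0.3,61,0,0,0],[0.3,66,0,0,0],[0.3,70,0,0,0],[0.3,72,0,0,0]]'; python3 -m crank '[[0.3,-10,0,0,0],[0.3,-20,0,0,0],[0.3,-20,0,-40,0],[0.3,-20,0,-80,0],[0.3,-20,0,-120,0],[0.3,-60,0,-140,0],[0.3,-100,0,-140,0],[0.3,-140,0,-140,0],[0.3,-180,0,-140,0],[0.3,-180,0,-140,0]]'; python3 blue.py; python3 - <<'E'
from h import *
save('scene4.png',np.load('sc.npy')[130:310,180:440].repeat(3,0).repeat(3,1))
im,d,K,R,t=cam("top"); save("top4.png",im[110:260,130:350].repeat(3,0).repeat(3,1))
E
```

```text
time: 12.68
tool_pos: [0.5201, -0.0495, 0.2069]
tool_rot: [-3.138, 0.014, 0.036]
contact_force: [-2.4, 0.6, -1.2]
opening: 0.0596
grip_force: 0.0
time: 13.68
tool_pos: [0.601, -0.0473, 0.2136]
tool_rot: [3.142, 0.0, 0.036]
contact_force: [-3.8, -0.1, 2.9]
opening: 0.0599
grip_force: 1.8
time: 14.68
tool_pos: [0.6727, -0.0447, 0.2136]
tool_rot: [3.141, -0.0, 0.036]
contact_force: [-3.9, 0.1, 3.5]
opening: 0.0595
grip_force: 1.8
time: 15.52
tool_pos: [0.4853, -0.0502, 0.3523]
tool_rot: [-3.139, 0.009, 0.035]
contact_force: [1.3, 0.3, -1.2]
opening: 0.0597
grip_force: 0.0
1479 [[0.549 0.105 0.008]
 [0.625 0.237 0.086]]
1900 [[ 0.683 -0.102  0.008]
 [ 0.756  0.028  0.085]]
```

View pics/scene4.png

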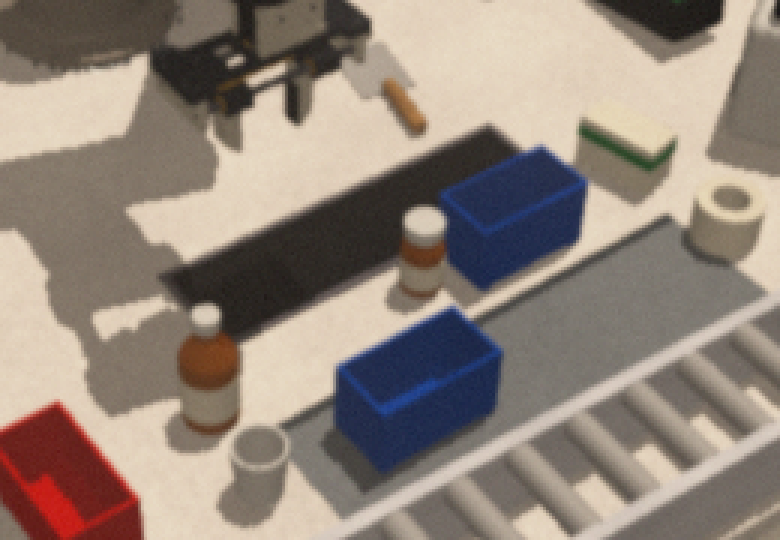

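View pics/top4.png

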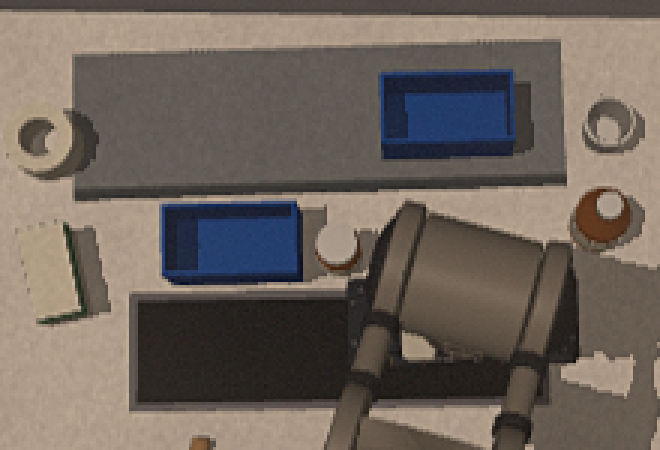

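Both views show the stamped tote standing wholly past the strip on the mat (top crop about (447,113)). The left tote is in place at about (230,242), and the bystanders are undisturbed. Handing in.

```bash
python3 -c "
from cell import ticket
print(ticket.hand_in())"
```

```text
the job is handed in; nothing more can be done
None
```

I tipped both totes and stood them back up, found the stamp under the right one, pushed it fully past the dispatch line onto the mat (centre about 60 mm beyond it), left the other standing in its place with nothing else visibly moved, and handed the job in at about 16 s; no verdict was shown.

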